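# Fish the bottle opener out of the gap beside the slicer

### The arm

A 6-joint arm with a two-finger parallel gripper is mounted at the origin on the work surface. World frame = base frame: x ahead of the robot, y to its left, z up, the work surface at z = 0. Lengths are in m, angles in rad, forces in N, time in s.
With the tool pointing down it reaches from about 0.3 to 0.875 m from the base axis. Payload 4.2 kg.
Tool frame: the origin (TCP) lies between the finger pads; the fingertips stand ctrl.tips_ahead ahead of it and the grasp point (between the pads) lies 2 mm behind it (ctrl.tips_ahead is the distance from the TCP to the fingertips, in m); z points along the fingers, y is the direction in which the jaws open and shut (so a half turn about z gives the same grasp; the last joint's range is limited). The gripper opens to 85 mm and grips with 20 to 120 N. Pads are 22 mm wide; open, the fingers measure 114 mm over their backs; the gripper's body (76 mm by 85 mm) begins 54 mm behind the grasp point. The pads swing forward as they close: fully open they stand 13 mm farther back than shut.
Start: joints at [1.151, 0.32, 1.565, -0, 1.257, -0.02], TCP at [0.224, 0.53, 0.248] pointing down, gripper open.
Joint ranges: [-3.11, 3.11], [-0.84, 2.01], [0.21, 2.61], [-1.34, 4.49], [0.05, 2.63], [-2.56, 2.56]. Speed limits (rad/s): [2.57, 2.57, 3.14, 3.14, 3.14, 3.14].

### API

Orientations are given as [roll, pitch, yaw] about the fixed x, y, z axes, in that order (R = Rz(yaw) Ry(pitch) Rx(roll)).
In Python, from plant import ctrl, ik, status, grab_frame, camera_model, spotter gives the robot as it stands. Calls block until the motion is done:
- ctrl.reach(position, orientation): joint-space move of the TCP to a pose.
- ctrl.move_l(position, rot=None, vel=0.15): straight line of the TCP; rot=None keeps the orientation; vel is the mean speed in m/s.
- ctrl.move_joints(angles): joint-space move.
- ctrl.gripper_open() and ctrl.grasp(newtons=None): open the fingers fully, or close them until they stop; newtons is the grip in N (None keeps the last).
- ctrl.sleep(seconds).
- ik(position, orientation): joint angles nearest the present ones, or None.
- status.read_state(): the state.
- grab_frame(name): name is "side" or "top" or "wrist"; returns the picture (400x640x3 uint8, red, green, blue); there is no depth.
- camera_model(name): a dict with "vfov" (degrees; the focal length in pixels is half the picture's height over the tangent of half this angle, whatever the lens; pixels are square), "cx", "cy" (the principal point, pixels), "cam_to_world" (4x4, takes a point from camera to world coordinates); the wrist camera has in their place "mount" (4x4, takes a point from camera to tool coordinates, whose origin is the TCP and whose axes are the flange's). Camera axes: x right, y up, looking along -z (the intrinsics and any distortion apply to the point x, -y, -z); pixel columns grow to the right and rows downward; lengths in m; the calibration is good to about 2 mm. The wrist camera is an equidistant fisheye: a pixel r from the principal point sees the ray r / f radians off the axis. A picture is of the moment at which its call begins: read the wrist's pose just before it. camera_model takes no time and is no camera call.
A pose or a line that the arm cannot do raises ctrl.PlanningError and nothing moves.
- ctrl.sign_off(): hands the job in, once; it reports no verdict.
Trained networks look in the newest picture that a camera, given by its name, has taken for a name from the list of things; names that differ only in an ending like _2 or _b are one class to them, and where a whole thing is asked for, a point or a joint stands for the part that bears it (a point fixed in the world has none). Each returns a list of dicts, best first, with "conf" (0 to 1); they miss things now and then, are a little off and sometimes report something else, mostly with a low value. They report only what shows in the picture. A call takes as long as a camera call. They do not tell look-alikes from the thing itself.
- spotter.boxes_of(camera, label): "point" ([x, y, z] in m, in world coordinates, good to about 4 mm: the middle of the surface that is visible of it).
- spotter.regions_of(camera, label): "mask" (400x640 bool, what is visible of it).
- spotter.pinpoint(camera, label): "point" ([x, y, z] in m, in world coordinates, good to about 4 mm: a listed point, or the origin of a listed thing).
The state is a dict: "t": time; "joint_pos": joint angles; "joint_vel": joint speeds; "joint_torque": joint torques, N m; "tcp_pos": TCP position; "tcp_rot": TCP orientation; "wrist_force": force on the tool from outside, world axes, zero at the start; "moment": the same for the moment, N m; "grip_width": finger opening in m.
Only numpy, scipy, OpenCV 4.12 (cv2) and the standard library are available. Lean on these libraries where they do the work, as an engineer would, in place of code of your own. Each camera call takes 0.05 s, during which the arm holds its last target.

### The job

The steel bottle opener has slid into the narrow gap between the slicer and the steel roll bin, under the wire rack. Take the hooked pick from its forked rest, reach it into the gap and drag the opener right out onto the open counter in front of the gap, leaving it lying flat, and do not handle the opener with the gripper. Then hang the pick back in its fork the way it hung and let go, without disturbing the glasses and other things on the counter.

Things in the scene. Friction and masses are not known exactly. Their poses are not given: they have to be found in the camera images.
- gap_mouth (a point): Middle of the gap's front opening, on the counter (z 0). Fixed in a run. x points level into the gap, z up. Gap: straight, 60 mm wide, 300 mm long, open at ends and top, walls 95 mm high: at y -30 to -230 the white slicer base (dial sticking out 20 mm in front at y -170; motor to 245 mm high beyond y -150, x 140), at y 30 to 200 a steel roll bin (handle to 124 mm high at y 150).
- rack_wire (a point): Middle of the first cross wire of the fixed wire rack over the gap: 30 mm inside the mouth, 153 mm above the counter, axes as gap_mouth. Five such 6 mm wires cross the gap (y -62 to 62 mm), 55 mm apart, going inwards, joined by side wires and corner legs at y -62 and 62. An upright tool cannot work beneath: lean it back over the mouth, tip pointing forward and down under this wire.
- opener_ring (a point): Centre of the ring of the loose flat steel bottle opener, half-way up its 8 mm thickness. Ring 42 mm outside, 28 mm through hole; 18 mm wide shank along +x, ending in a 30 mm crosspiece; 89 mm long, 80 to 170 g. Starts flat on the counter in the gap, ring centre 50 to 75 mm inside the mouth, shank pointing inwards; slides freely.
- opener_tail (a point): Far end of the opener (outer edge of the crosspiece), mid-width and half-way up, 68 mm from the ring centre along the opener's +x.
- rest_fork (a point): Between the two tines of the fixed rest, level with their top, 135 mm above the counter; z up. Tines 60 mm long (x -30 to 30), 14 wide, 8 thick; the 14 mm slot between them (y -7 to 7) is open at x -30 (towards the robot) and closed at x 30 by a post no higher than the tines. Dark base plate 110 x 90 x 10 mm. Stands near or far, right of the table.
- pick_grip (a point): Centre of the loose pick's square wooden handle, to grasp (hangs 180 mm up). Handle 18 x 18 mm, from 39 mm below to 35 mm above this point, faces square to x and y, z up along it. 39 to 45 mm below: 32 mm square steel collar, whose underside hangs on the tines, rod in the slot, axes parallel to the rest's, hook to the open end. 140 g. Lift a little, then draw out of the open end.
- pick_tip (a point): Centre of the rounded end (radius 3.5 mm) of the pick's hook, at (-24, 0, -159) mm from pick_grip in the pick's axes. Below the collar a steel rod 7 mm thick runs straight down to 145 mm below pick_grip, then bends to the -x side to this tip. Pick 198 mm long overall.
- jar: Bystander: loose white jar with steel lid, 72 mm wide, 120 mm high, standing in the place of the two where the rest is not; origin at the centre of its underside.
- glass0: Bystander: loose drinking glass, 68 mm wide, 115 mm high, standing farther from the robot than the way out of the gap; origin at the centre of its underside.
- glass1: Bystander: same kind of glass, on the brown tray to the right; origin at the centre of its underside.
- glass2: Bystander: same kind of glass, on the brown tray to the right; origin at the centre of its underside.
- shaker: Bystander: loose steel shaker, 44 mm wide, 90 mm high, standing nearer the robot than the way out of the gap; origin at the centre of its underside.
- spoon: Bystander: loose spoon, 190 mm long, lying on the brown tray to the right; origin in the middle of its underside.
There are look-alikes about, which are no part of the job. What is shaped like the part that bears rest_fork but turquoise or yellow is not meant.

How it is judged:
On the way, in this order (a step that is already met when the one before it is completed fails the run):
1. the pick is taken from its rest (distance of pick_grip from where it was at the start of the episode above 0.06 m), for 0.1 s.
2. the pick's tip is inside the gap, touching the opener (x of pick_tip in the frame of gap_mouth above 0 m and y of pick_tip in the frame of gap_mouth between -0.03 and 0.03 m and height (world z) of pick_tip below 0.03 m and contact force between pick and opener above 0.05 N), for 0.05 s.
3. the opener has been drawn fully out of the gap (x of opener_ring in the frame of gap_mouth between -0.3 and 0 m and x of opener_tail in the frame of gap_mouth between -0.3 and 0 m and y of opener_ring in the frame of gap_mouth between -0.2 and 0.2 m), for 0.2 s.
At the end, for the whole second after the job is handed in: Opener flat (tilt < 0.15 rad, ends below 12 mm) and still, both ends in front of the mouth plane, within 300 mm of it and 200 mm to the sides; pick still, upright within 0.15 rad, its grip point 38 to 53 mm above the fork point, within 22 mm along and 12 mm across the slot, hook to the open end (all of step 3 and height (world z) of each of opener_ring, opener_tail below 0.012 m and angle between each of opener_ring, pick_grip's own z axis and vertical below 0.15 rad and linear speed of each of opener, pick below 0.02 m/s and x of pick_grip in the frame of rest_fork between -0.022 and 0.022 m and y of pick_grip in the frame of rest_fork between -0.012 and 0.012 m and z of pick_grip in the frame of rest_fork between 0.038 and 0.053 m and x of pick_tip in the frame of rest_fork below 0 m); the robot touches nothing.
It fails at once if the gripper or arm handles the opener (contact force between any of the fingers, the arm and opener above 1 N).
It fails at once if a bystander is moved more than 30 mm (distance of any of jar, glass0, glass1, glass2, shaker, spoon from where it was at the start of the episode above 0.03 m).
It also fails if it takes over 59 s, if anything falls off the work surface, if the arm or the gripper's body presses on something with over 40 N, if the wrist force passes 120 N, or if a joint passes its speed limit or range.

## Working session

There is one attempt and no reset: what is moved stays moved. The work goes in short steps, each a Python script; the robot and the scene stay as the last script left them, time stands still between calls to the robot, and variables do not carry over. Pictures are saved under pics/ and viewed, and the job is handed in when it is done.

```bash
ls; mkdir -p pics
python3 - <<'E'
from plant import ctrl, ik, status, grab_frame, camera_model, spotter
import cv2
for c in ["side","top","wrist"]:
    im=grab_frame(c); cv2.imwrite(f"pics/{c}0.png",im[:,:,::-1])
    for l in ["gap_mouth","rack_wire","opener_ring","opener_tail","rest_fork","pick_grip","pick_tip","jar","glass0","shaker","spoon"]:
        print(c,l,[(round(d['conf'],2),[round(float(v),3) for v in d['point']]) for d in spotter.pinpoint(c,l)][:3])
s=status.read_state(); print(s['t'],s['tcp_pos'],s['tcp_rot'],ctrl.tips_ahead,s['grip_width'])
E
```

```text
pics
side gap_mouth [(0.96, [0.595, 0.09, -0.002]), (0.58, [0.584, 0.159, 0.005])]
side rack_wire [(0.89, [0.589, 0.119, 0.154]), (0.63, [0.567, -0.442, 0.015])]
side opener_ring [(0.67, [0.587, 0.161, 0.004])]
side opener_tail [(0.92, [0.578, 0.226, 0.01]), (0.39, [0.701, -0.09, 0.003])]
side rest_fork [(0.93, [0.213, -0.275, 0.139]), (0.82, [0.831, -0.208, 0.136]), (0.73, [0.422, -0.277, 0.131])]
side pick_grip []
side pick_tip [(0.59, [0.394, -0.279, 0.021]), (0.33, [0.594, 0.088, -0.005])]
side jar [(0.57, [0.607, -0.306, 0.002])]
side glass0 [(0.73, [0.564, -0.445, 0.013]), (0.67, [0.397, -0.476, 0.013]), (0.63, [0.577, 0.225, 0.008])]
side shaker [(0.92, [0.41, -0.117, -0.001]), (0.5, [0.576, 0.225, 0.008])]
side spoon [(0.83, [0.595, -0.534, 0.013])]
top gap_mouth [(0.91, [0.597, 0.091, 0.0]), (0.58, [0.405, -0.114, -0.004])]
top rack_wire [(0.71, [0.592, 0.119, 0.158]), (0.58, [0.404, -0.114, -0.002])]
top opener_ring [(0.56, [0.586, 0.158, 0.005])]
top opener_tail [(0.76, [0.573, 0.23, 0.007])]
top rest_fork [(0.9, [0.827, -0.21, 0.132]), (0.82, [0.424, -0.28, 0.136]), (0.77, [0.21, -0.274, 0.137])]
top pick_grip [(0.68, [0.42, -0.277, 0.18])]
top pick_tip []
top jar [(0.74, [0.607, -0.309, -0.003])]
top glass0 [(0.9, [0.699, -0.083, -0.003]), (0.69, [0.394, -0.474, 0.012]), (0.63, [0.563, -0.443, 0.012])]
top shaker [(0.6, [0.403, -0.111, -0.002])]
top spoon [(0.93, [0.598, -0.538, 0.008])]
wrist gap_mouth []
wrist rack_wire []
wrist opener_ring []
wrist opener_tail []
wrist rest_fork []
wrist pick_grip [(0.57, [0.396, -0.282, 0.017])]
wrist pick_tip [(0.55, [0.394, -0.284, 0.018])]
wrist jar []
wrist glass0 [(0.61, [0.39, -0.472, 0.013])]
wrist shaker [(0.84, [0.406, -0.111, -0.003])]
wrist spoon []
1.8 [0.223826   0.52965151 0.24835367] [3.14149298e+00 2.05994072e-05 2.74177903e+00] 0.017 0.08529783524331763
```

View pics/side0.png

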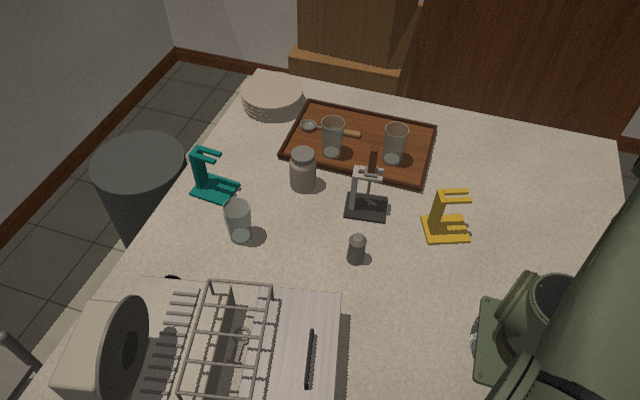

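View pics/top0.png

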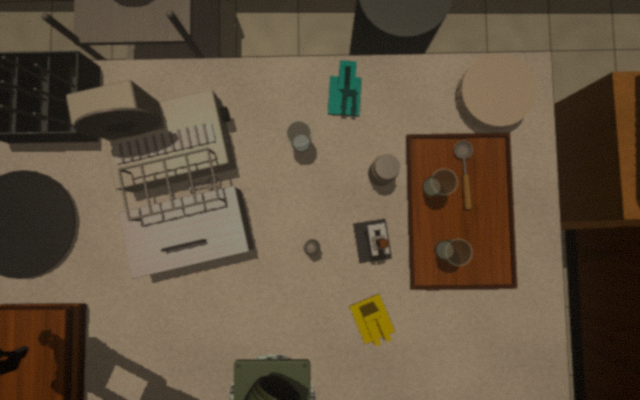

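View pics/wrist0.png

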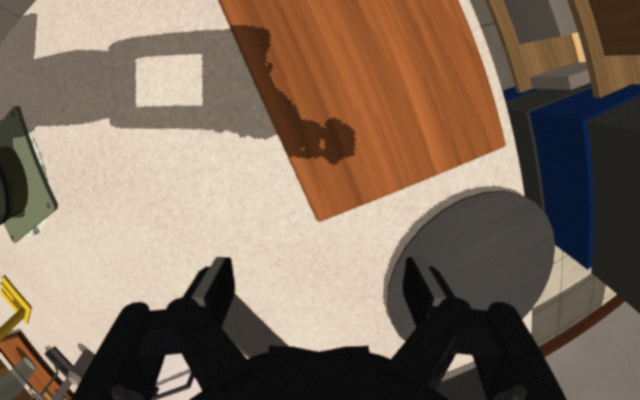

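```bash
cat > h.py <<'E'
from plant import ctrl, ik, status, grab_frame, camera_model, spotter
import numpy as np, cv2
from scipy.spatial.transform import Rotation as R
def rpy(M): return R.from_matrix(M).as_euler('xyz')
def Tm(s):
    T=np.eye(4);T[:3,:3]=R.from_euler('xyz',s['tcp_rot']).as_matrix();T[:3,3]=s['tcp_pos'];return T
mouth=np.array([0.596,0.0905,0.]); 
yg=np.deg2rad(98.8)
U=np.array([np.cos(yg),np.sin(yg),0]); V=np.array([-U[1],U[0],0]); Z=np.array([0,0,1.])
G=np.array([U,V,Z]).T
TIP=np.array([-.024,0,-.159])
def pickpose(tip_gap,th):
    "pick pose, hook outward, leaned th; tip at gap coords -> R_pick, grip world"
    zp=G@np.array([-np.sin(th),0,np.cos(th)]); xp=G@np.array([np.cos(th),0,np.sin(th)])
    M=np.array([xp,np.cross(zp,xp),zp]).T
    t=mouth+G@np.array(tip_gap)
    return M,t-M@TIP
# tool in pick: z tool = -z pick; k=quarter turn
def toolR(Mp,k):
    a=k*np.pi/2
    return Mp@np.array([[np.cos(a),np.sin(a),0],[np.sin(a),-np.cos(a),0],[0,0,-1]])
E
python3 - <<'E'
from h import *
q0=status.read_state()['joint_pos']
for deg in (35,40,45,50):
  for k in range(4):
    out=[]
    for tg in ([.06,0,.02],[.06,0,.005],[-.02,0,.005],[-.11,0,.005]):
        M,g=pickpose(tg,np.deg2rad(deg)); T=toolR(M,k)
        q=ik(g+.002*T[:,2],rpy(T)); out.append(None if q is None else np.round(q,2).tolist())
    print(deg,k,out)
print('rest')
for k in range(4):
    T=toolR(np.eye(3),k)
    for p in ([.42,-.277,.178],[.34,-.277,.19]):
        q=ik(p,rpy(T)); print(k,None if q is None else np.round(q,2))
E
```

```text
35 0 [[-0.16, 0.52, 1.62, 0.61, 1.28, -0.58], [-0.16, 0.53, 1.64, 0.61, 1.25, -0.6], [-0.28, 0.57, 1.56, 0.57, 1.33, -0.66], [-0.4, 0.63, 1.45, 0.52, 1.43, -0.72]]
35 1 [[-0.16, 0.52, 1.62, 0.61, 1.28, -2.15], [-0.16, 0.53, 1.64, 0.61, 1.25, -2.17], [-0.28, 0.57, 1.56, 0.57, 1.33, -2.23], [-0.4, 0.63, 1.45, 0.52, 1.43, -2.29]]
35 2 [None, [-0.16, 0.53, 1.64, 0.61, 1.25, 2.54], [-0.28, 0.57, 1.56, 0.57, 1.33, 2.48], [-0.4, 0.63, 1.45, 0.52, 1.43, 2.42]]
35 3 [[-0.16, 0.52, 1.62, 0.61, 1.28, 0.99], [-0.16, 0.53, 1.64, 0.61, 1.25, 0.97], [-0.28, 0.57, 1.56, 0.57, 1.33, 0.91], [-0.4, 0.63, 1.45, 0.52, 1.43, 0.85]]
40 0 [[-0.21, 0.55, 1.62, 0.67, 1.32, -0.65], [-0.21, 0.57, 1.63, 0.67, 1.3, -0.67], [-0.32, 0.61, 1.55, 0.62, 1.39, -0.72], [-0.43, 0.67, 1.42, 0.57, 1.49, -0.76]]
40 1 [[-0.21, 0.55, 1.62, 0.67, 1.32, -2.22], [-0.21, 0.57, 1.63, 0.67, 1.3, -2.24], [-0.32, 0.61, 1.55, 0.62, 1.39, -2.29], [-0.43, 0.67, 1.42, 0.57, 1.49, -2.34]]
40 2 [[-0.21, 0.55, 1.62, 0.67, 1.32, 2.49], [-0.21, 0.57, 1.63, 0.67, 1.3, 2.47], [-0.32, 0.61, 1.55, 0.62, 1.39, 2.42], [-0.43, 0.67, 1.42, 0.57, 1.49
[... 1073 characters left out ...]
.51, 0.71, 1.5, -2.39], [-0.5, 0.77, 1.37, 0.65, 1.62, -2.41]]
50 2 [[-0.3, 0.64, 1.61, 0.77, 1.43, 2.36], [-0.3, 0.66, 1.62, 0.78, 1.41, 2.34], [-0.4, 0.71, 1.51, 0.71, 1.5, 2.32], [-0.5, 0.77, 1.37, 0.65, 1.62, 2.3]]
50 3 [[-0.3, 0.64, 1.61, 0.77, 1.43, 0.79], [-0.3, 0.66, 1.62, 0.78, 1.41, 0.77], [-0.4, 0.71, 1.51, 0.71, 1.5, 0.75], [-0.5, 0.77, 1.37, 0.65, 1.62, 0.73]]
rest
0 [-0.61  0.27  1.83 -0.    1.04  0.96]
0 [-0.71  0.16  1.95 -0.    1.04  0.86]
1 [-0.61  0.27  1.83  0.    1.04 -0.61]
1 [-0.71  0.16  1.95  0.    1.04 -0.71]
2 [-0.61  0.27  1.83  0.    1.04 -2.18]
2 [-0.71  0.16  1.95  0.    1.04 -2.28]
3 [-0.61  0.27  1.83 -0.    1.04  2.54]
3 [-0.71  0.16  1.95 -0.    1.04  2.43]
```

```bash
python3 - <<'E'
import cv2
im=cv2.imread('pics/top0.png')
cv2.imwrite('pics/top0c.png',cv2.resize(im[200:300,320:440],None,fx=6,fy=6,interpolation=cv2.INTER_CUBIC)[:600,:720])
im=cv2.imread('pics/side0.png')
cv2.imwrite('pics/side0c.png',cv2.resize(im[270:400,130:290],None,fx=4.5,fy=4.5,interpolation=cv2.INTER_CUBIC))
E
python3 - <<'E'
from h import *
T=toolR(np.eye(3),0)
ctrl.move_l([0.224,0.53,0.34],vel=.3)
ctrl.reach([.40,-.277,.36],rpy(T))
s=status.read_state(); T=Tm(s)
im=grab_frame("wrist"); cv2.imwrite("pics/wrist1.png",im[:,:,::-1])
for l in ["rest_fork","pick_grip","pick_tip"]:
    print(l,[(round(d['conf'],2),[round(float(v),4) for v in d['point']]) for d in spotter.pinpoint("wrist",l)][:4])
im=grab_frame("top"); cv2.imwrite("pics/top1.png",im[:,:,::-1])
for l in ["rest_fork","pick_grip","pick_tip"]:
    print(l,[(round(d['conf'],2),[round(float(v),4) for v in d['point']]) for d in spotter.pinpoint("top",l)][:4])
print(s['t'],s['tcp_pos'],camera_model("wrist"))
E
```

```text
rest_fork [(0.8, [0.2104, -0.273, 0.1372]), (0.79, [0.42, -0.2831, 0.1373]), (0.61, [0.3927, -0.4711, 0.011])]
pick_grip [(0.65, [0.3911, -0.4732, 0.0154]), (0.64, [0.4205, -0.2827, 0.1757])]
pick_tip []
rest_fork [(0.93, [0.8286, -0.2098, 0.1348]), (0.55, [0.4206, -0.2802, 0.1356]), (0.55, [0.2062, -0.2721, 0.136])]
pick_grip [(0.66, [0.423, -0.277, 0.1829])]
pick_tip []
5.1583 [ 0.40038242 -0.27653604  0.35995387] {'vfov': 65.70646984690485, 'cx': 318.43099662946753, 'cy': 200.2707996166766, 'mount': array([[-4.64808742e-04,  9.49352523e-01,  3.14212621e-01,
         7.97571236e-02],
       [ 9.99999833e-01,  5.48795823e-04, -1.78834429e-04,
         3.10159300e-04],
       [-3.42215491e-04,  3.14212486e-01, -9.49352620e-01,
        -1.24884593e-01],
       [ 0.00000000e+00,  0.00000000e+00,  0.00000000e+00,
         1.00000000e+00]])}
```

View pics/wrist1.png

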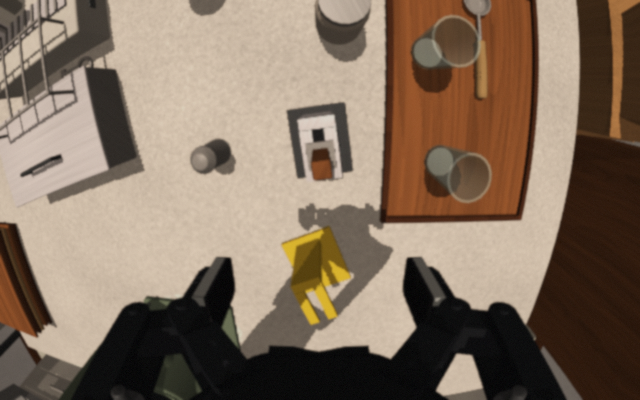

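View pics/side0c.png

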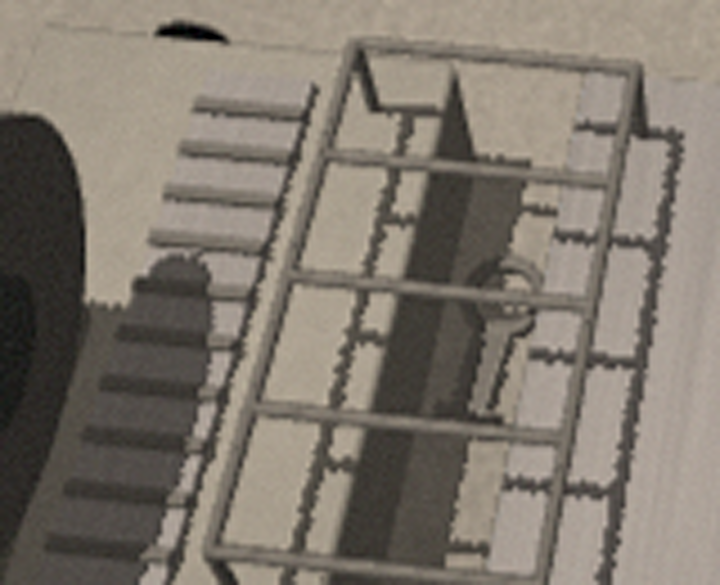

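View pics/top0c.png

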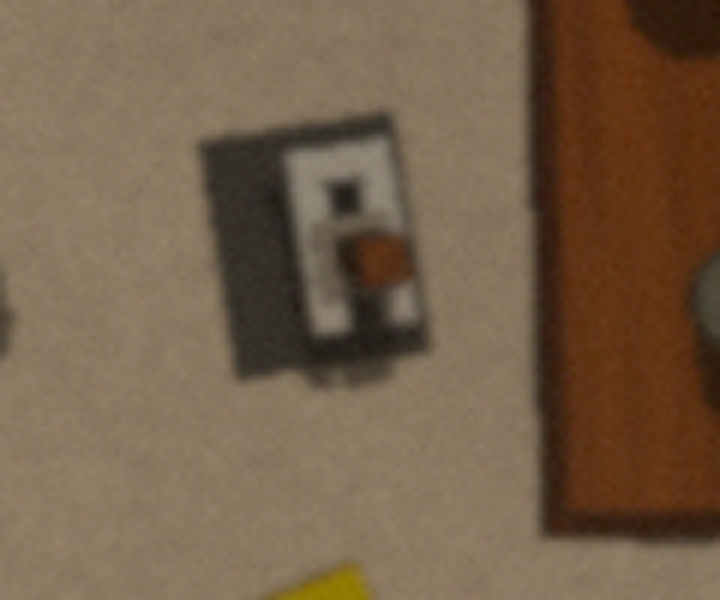

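```bash
cat >> h.py <<'E'
def ray(c,u,v,s=None):
    m=camera_model(c); f=200/np.tan(np.deg2rad(m['vfov'])/2)
    a,b=(u-m['cx'])/f,(v-m['cy'])/f
    if c=='wrist':
        r=np.hypot(a,b); d=np.array([a/r*np.sin(r),-b/r*np.sin(r),-np.cos(r)]) if r>0 else np.array([0,0,-1.])
        C=Tm(s)@m['mount']
    else:
        d=np.array([a,-b,-1]); C=m['cam_to_world']
    return C[:3,3],C[:3,:3]@d
def onz(c,u,v,z,s=None):
    o,d=ray(c,u,v,s); return o+d*(z-o[2])/d[2]
E
python3 - <<'E'
from h import *
print({k:v for k,v in camera_model("top").items() if k!='cam_to_world'})
P=[onz('top',320+x/6,200+y/6,.01) for x,y in((203,143),(238,378),(428,350),(388,116))]
print(np.round(P,4))
for i,j in((1,0),(2,3)): d=P[j]-P[i]; print(np.degrees(np.arctan2(d[1],d[0])))
for i,j in((3,0),(2,1)): d=P[j]-P[i]; print(np.degrees(np.arctan2(d[1],d[0]))-90)
print(np.mean(P,axis=0))
s=status.read_state()
P=[onz('wrist',x,y,.01,s) for x,y in((288,110),(295,181),(352,174),(346,103))]
print(np.round(P,4))
for i,j in((1,0),(2,3)): d=P[j]-P[i]; print(np.degrees(np.arctan2(d[1],d[0])))
print(onz('wrist',323,169,.215,s), onz('top',320+382/6,200+258/6,.215))
# gap: front edges from top (tops at 0.095)
E
python3 - <<'E'
import cv2
im=cv2.imread('pics/top1.png')
cv2.imwrite('pics/top1c.png',cv2.resize(im[80:290,60:280],None,fx=2.8,fy=2.8,interpolation=cv2.INTER_CUBIC))
E
```

```text
{'vfov': 55.21959478420384, 'cx': 319.19111802247545, 'cy': 204.558064991936}
[[ 0.4639 -0.232   0.01  ]
 [ 0.3568 -0.2457  0.01  ]
 [ 0.3683 -0.3324  0.01  ]
 [ 0.4751 -0.3169  0.01  ]]
7.322672640942832
8.246745209921142
7.46488916581805
7.560540380789348
[ 0.41603335 -0.28173953  0.01      ]
[[ 0.4669 -0.2312  0.01  ]
 [ 0.3549 -0.2401  0.01  ]
 [ 0.3664 -0.3304  0.01  ]
 [ 0.4776 -0.319   0.01  ]]
4.562742770023658
5.831115397266628
[ 0.41986133 -0.28135148  0.215     ] [ 0.41800591 -0.28080902  0.215     ]
```

View pics/top1c.png

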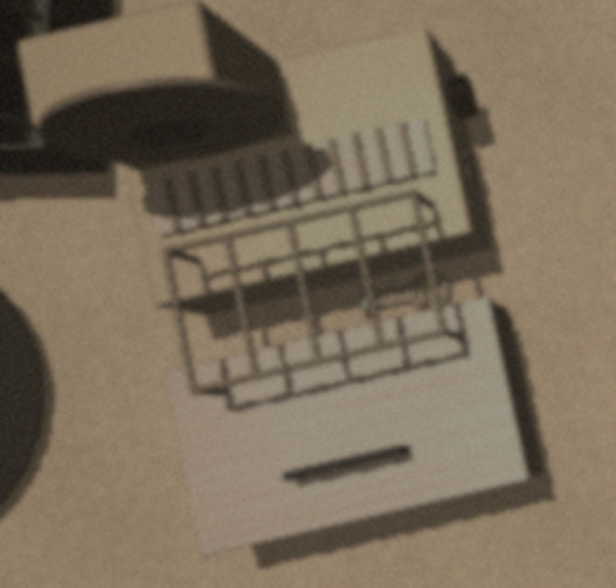

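Run:
```python
from h import *
c=lambda x,y:onz('top',60+x/2.8,80+y/2.8,.095)
a=[c(*p) for p in((487,298),(530,480),(428,35),(468,235),(205,552),(172,372))]
print(np.round(a,4))
for i,j in((1,0),(3,2),(1,4),(5,4),(0,5)):
    d=a[j]-a[i]; print(i,j,np.degrees(np.arctan2(d[1],d[0])),np.linalg.norm(d))
yr=np.deg2rad(7.)
T=toolR(R.from_euler('z',yr).as_matrix(),0)
ctrl.reach([.4203,-.2798,.27],rpy(T))
im=grab_frame("wrist"); cv2.imwrite("pics/wrist2.png",im[:,:,::-1])
ctrl.move_l([.4203,-.2798,.178],vel=.12)
im=grab_frame("wrist"); cv2.imwrite("pics/wrist3.png",im[:,:,::-1])
s=status.read_state();print(s['t'],s['wrist_force'],s['tcp_pos'])
```

```text
[[0.5627 0.0788 0.095 ]
 [0.397  0.0398 0.095 ]
 [0.8089 0.1337 0.095 ]
 [0.621  0.0962 0.095 ]
 [0.3365 0.3336 0.095 ]
 [0.4994 0.3667 0.095 ]]
1 0 13.22124227510425 0.17016082936953744
3 2 11.277796858249536 0.19161896227910596
1 4 101.64267974496033 0.2999536940624808
5 4 -168.51833931093478 0.16620959344246825
0 5 102.3981564561537 0.29482469505863623
7.0333 [-0.00040583 -0.05670997  0.03901747] [ 0.42088865 -0.28024131  0.17905816]
```

View pics/wrist2.png

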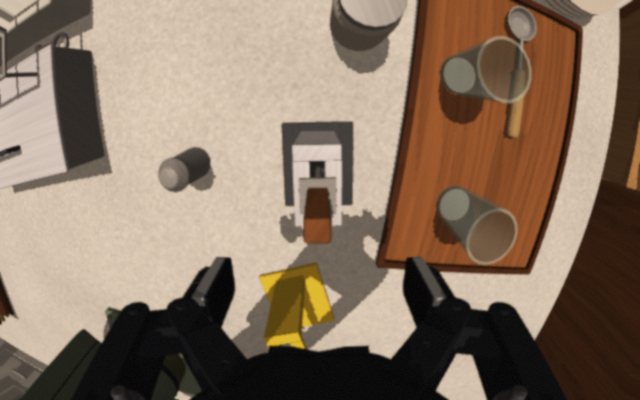

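View pics/wrist3.png

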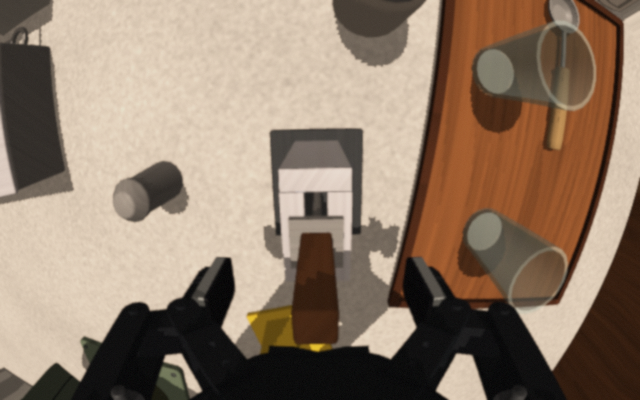

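Run:
```python
from h import *
f0=status.read_state()['wrist_force']
ctrl.grasp(60)
s=status.read_state();print(s['t'],s['grip_width'],s['wrist_force'],s['tcp_pos'],s['tcp_rot'])
np.save('rest_tcp.npy',np.r_[s['tcp_pos'],s['tcp_rot']])
p=np.array(s['tcp_pos']); yr=np.deg2rad(7); x=np.array([np.cos(yr),np.sin(yr),0])
ctrl.move_l(p+[0,0,.008],vel=.08)
s=status.read_state();print(s['wrist_force'])
ctrl.move_l(p+[0,0,.010]-x*.085,vel=.12)
s=status.read_state();print(s['t'],s['wrist_force'],s['tcp_pos'])
im=grab_frame("side"); cv2.imwrite("pics/side4.png",cv2.resize(im[100:300,250:500,::-1],None,fx=3,fy=3))
im=grab_frame("wrist"); cv2.imwrite("pics/wrist4.png",im[:,:,::-1])
```

```text
7.6583 0.0170895959711473 [-0.12636435  0.46481072  1.17118539] [ 0.42035808 -0.27976374  0.17813579] [ 3.14159213e+00 -1.29351041e-04  1.22168572e-01]
[-0.85691229  0.14624003 -0.58406555]
8.7667 [ 0.36514527  0.15191257 -1.53010238] [ 0.33645911 -0.29037066  0.18831336]
```

View pics/side4.png

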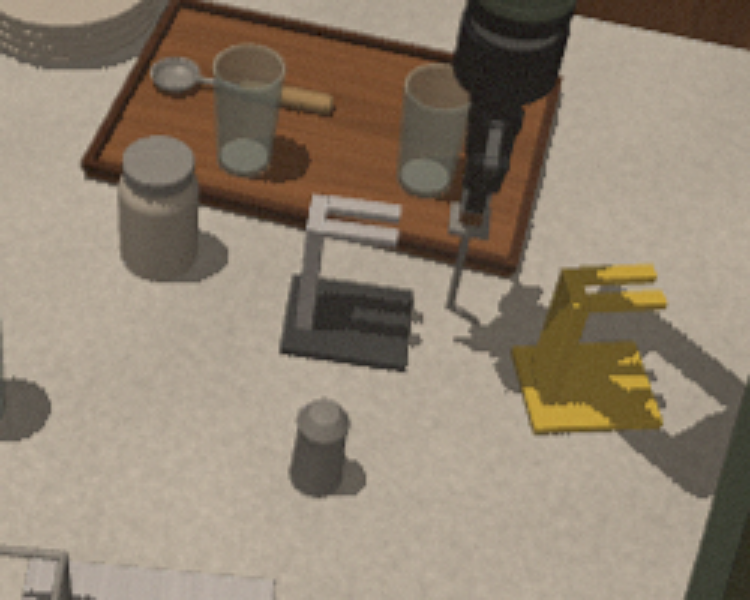

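View pics/wrist4.png

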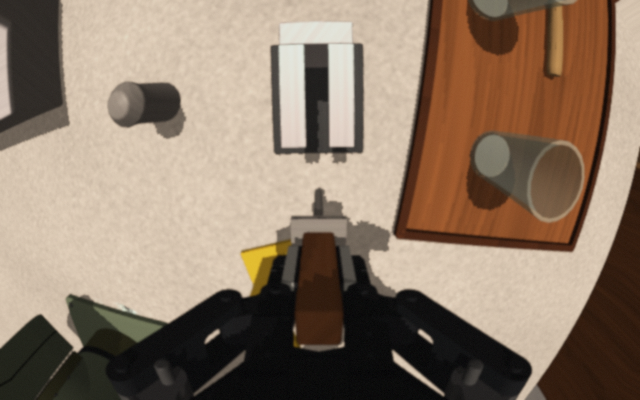

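```bash
sed -i 's/^mouth=.*/mouth=np.array([0.594,0.0895,0.])/; s/^yg=.*/yg=np.deg2rad(101.5)/' h.py
cat >> h.py <<'E'
TH=np.deg2rad(45)
def tool(tip_gap,th=TH):
    M,g=pickpose(tip_gap,th); T=toolR(M,0); return g+.002*T[:,2],rpy(T)
def togap(p): return G.T@(np.asarray(p)-mouth)
E
python3 - <<'E'
from h import *
s=status.read_state();p=np.array(s['tcp_pos'])
ctrl.move_l(p+[0,0,.13],vel=.3)
ctrl.reach(*tool([-.07,0,.14]))
s=status.read_state();print(s['t'],s['tcp_pos'],s['joint_pos'])
for c in("top","side","wrist"):
    im=grab_frame(c); cv2.imwrite(f"pics/{c}5.png",im[:,:,::-1])
    for l in ["gap_mouth","rack_wire","opener_ring","opener_tail","pick_tip","pick_grip"]:
        print(c,l,[(round(d['conf'],2),np.round(d['point'],4),np.round(togap(d['point'])*1000,1)) for d in spotter.pinpoint(c,l)][:2])
E
```

```text
10.825 [ 0.62625811 -0.07167462  0.26767427] [-0.41278167  0.60046276  1.2715581   0.62764426  1.75086622 -0.65253678]
top gap_mouth [(0.98, array([ 0.5939,  0.0894, -0.0011]), array([-0.1,  0.1, -1.1]))]
top rack_wire [(0.93, array([0.5911, 0.1168, 0.1581]), array([ 27.3,  -2.6, 158.1]))]
top opener_ring [(0.66, array([ 0.5966, -0.5382,  0.01  ]), array([-615.6,  122.6,   10. ])), (0.48, array([0.5845, 0.1608, 0.0052]), array([71.8, -4.9,  5.2]))]
top opener_tail [(0.55, array([0.5738, 0.2278, 0.0062]), array([139.6,  -7.8,   6.2]))]
top pick_tip [(0.58, array([0.6074, 0.0231, 0.1409]), array([-6.770e+01,  1.000e-01,  1.409e+02]))]
top pick_grip [(0.94, array([ 0.6312, -0.0744,  0.2706]), array([-168. ,   -3.8,  270.6]))]
side gap_mouth [(0.62, array([ 0.5913,  0.089 , -0.0019]), array([ 0. ,  2.7, -1.9]))]
side rack_wire [(0.82, array([0.5887, 0.1174, 0.155 ]), array([ 28.4,  -0.4, 155. ]))]
side opener_ring [(0.71, array([0.5854, 0.1588, 0.0057]), array([69.6, -5.4,  5.7])), (0.6, array([ 0.6986, -0.0873, -0.0013]), array([-194.1,  -67.3,   -1.3]))]
side opener_tail [(0.57, array([0.5771, 0.231 , 0.0088]), array([142. , -11.6,   8.8])), (0.4, array([ 0.4214, -0.2778,  0.1334]), array([-325.5,  242.4,  133.4]))]
side pick_tip [(0.59, array([0.6067, 0.0252, 0.1419]), array([-65.5,   0.4, 141.9]))]
side pick_grip [(0.96, array([ 0.6285, -0.0769,  0.2694]), array([-169.9,   -0.6,  269.4]))]
wrist gap_mouth []
wrist rack_wire [(0.53, array([0.5768, 0.2257, 0.0037]), array([136.9, -10.3,   3.7]))]
wrist opener_ring [(0.69, array([0.5849, 0.1578, 0.0018]), array([68.7, -4.7,  1.8]))]
wrist opener_tail [(0.77, array([0.5719, 0.2267, 0.0046]), array([138.9,  -5.7,   4.6]))]
wrist pick_tip []
wrist pick_grip [(0.96, array([ 0.6273, -0.0749,  0.2659]), array([-1.677e+02,  1.000e-01,  2.659e+02]))]
```

View pics/wrist5.png

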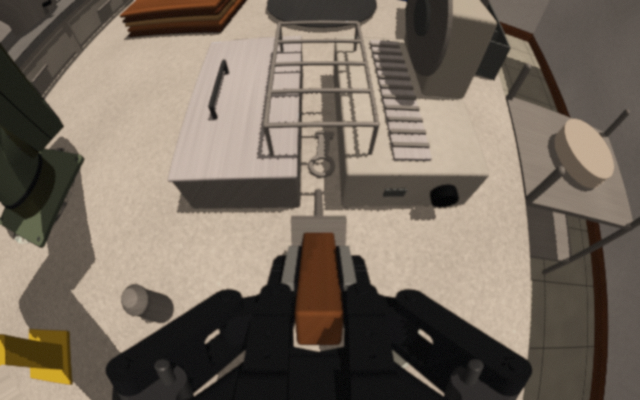

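View pics/side5.png

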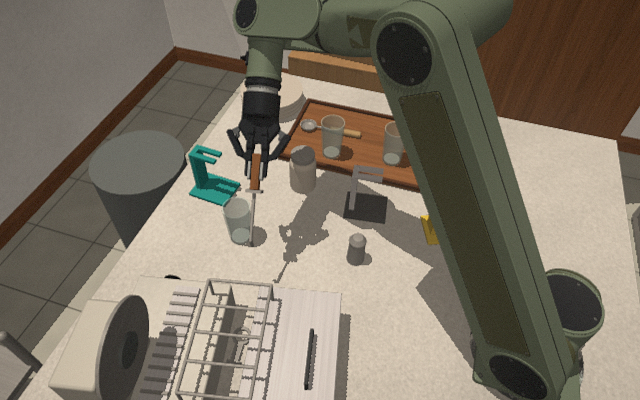

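View pics/top5.png

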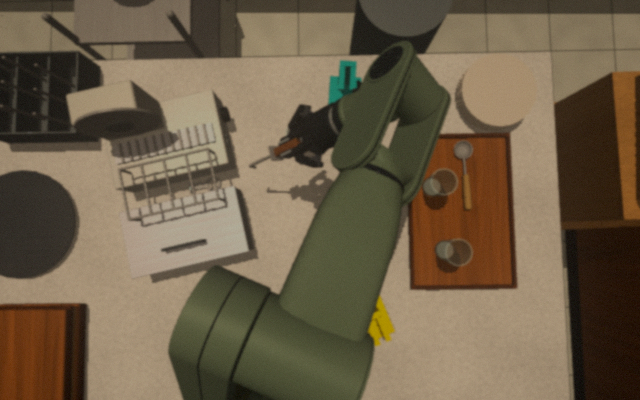

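Run:
```python
from h import *
def go(t,v):
    p,r=tool(t); ctrl.move_l(p,r,vel=v)
    s=status.read_state(); print(t,round(s['t'],2),np.round(s['wrist_force'],2),np.round(np.array(s['tcp_pos'])-p,4)); return s
go([-.07,-.003,.022],.15)
go([.068,-.0045,.022],.12)
for c in("top","side","wrist"):
    im=grab_frame(c); cv2.imwrite(f"pics/{c}6.png",im[:,:,::-1])
    for l in ["opener_ring","pick_tip"]:
        print(c,l,[(round(d['conf'],2),np.round(togap(d['point'])*1000,1)) for d in spotter.pinpoint(c,l)][:2])
im=cv2.imread('pics/wrist6.png'); cv2.imwrite('pics/wrist6c.png',cv2.resize(im[20:240,220:440],None,fx=2.7,fy=2.7))
im=cv2.imread('pics/side6.png'); cv2.imwrite('pics/side6c.png',cv2.resize(im[220:400,150:300],None,fx=3.3,fy=3.3))
```

```text
[-0.07, -0.003, 0.022] 12.81 [-0.17  0.3  -0.66] [ 0.0005 -0.0001  0.001 ]
[0.068, -0.0045, 0.022] 14.11 [ 0.42  0.01 -1.17] [ 0.0003 -0.0007 -0.0001]
top opener_ring [(0.6, array([71.2, -4.4,  2.3]))]
top pick_tip [(0.69, array([142.3,  -7. ,   5.8])), (0.58, array([67.6, -2.7, 20.4]))]
side opener_ring [(0.81, array([70.6, -5.4,  5. ]))]
side pick_tip [(0.64, array([71.6, -3. , 21.7])), (0.29, array([138.5, -11.5,   6.6]))]
wrist opener_ring [(0.7, array([68.2, -3.9,  1.4]))]
wrist pick_tip []
```

View pics/wrist6c.png

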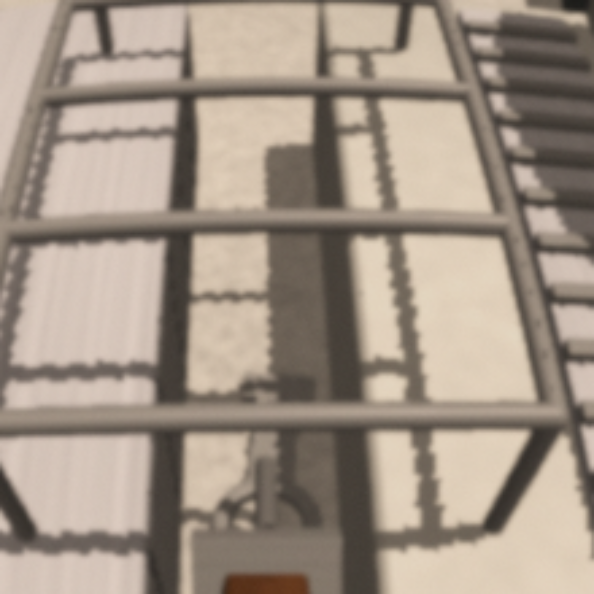

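View pics/side6c.png

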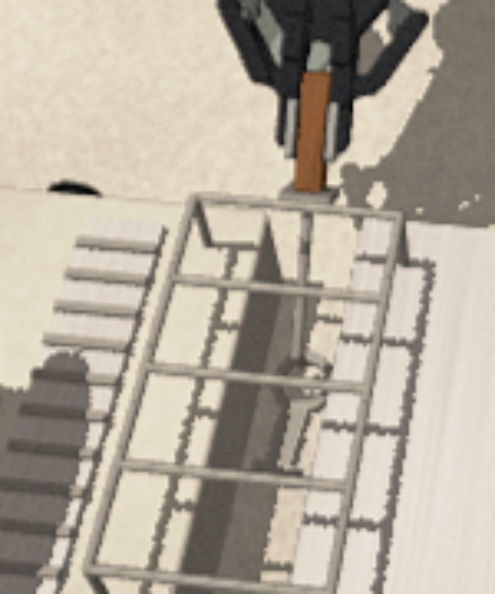

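Run:
```python
from h import *
f0=None
for z in (.022,.014,.010,.007,.0055):
    p,r=tool([.068,-.0045,z]); ctrl.move_l(p,r,vel=.04)
    s=status.read_state(); print(z,round(s['t'],2),np.round(s['wrist_force'],2),np.round(np.array(s['tcp_pos'])-p,4))
    if f0 is None: f0=s['wrist_force']
    if abs(s['wrist_force'][2]-f0[2])>2.5: print('contact'); break
p,r=tool([.05,-.0045,z]); ctrl.move_l(p,r,vel=.04)
s=status.read_state(); print(round(s['t'],2),np.round(s['wrist_force'],2))
for c in("top","side","wrist"):
    im=grab_frame(c); cv2.imwrite(f"pics/{c}7.png",im[:,:,::-1])
    for l in ["opener_ring","opener_tail","pick_tip"]:
        print(c,l,[(round(d['conf'],2),np.round(togap(d['point'])*1000,1)) for d in spotter.pinpoint(c,l)][:2])
```

```text
0.022 14.81 [-0.46  0.74 -1.64] [-0.  0. -0.]
0.014 15.16 [ 0.27 -0.63 -1.09] [-0.0002  0.0001 -0.0005]
0.01 15.41 [ 0.03 -0.5  -1.6 ] [-0.0001  0.     -0.0003]
0.007 15.66 [-0.19  0.09 -1.47] [-0.0001 -0.     -0.0002]
0.0055 15.91 [-0.05  0.02 -1.46] [-0.     -0.     -0.0001]
16.51 [ 0.45 -0.52 -1.27]
top opener_ring [(0.57, array([58.4, -4.2,  5.9]))]
top opener_tail [(0.72, array([128.6,  -7.1,   6. ])), (0.39, array([59.2, -7.1,  2.8]))]
top pick_tip []
side opener_ring [(0.77, array([57.6, -5.3,  5.1]))]
side opener_tail [(0.83, array([126.6,  -9.8,   5.4]))]
side pick_tip [(0.75, array([54.9, -5.7,  4.6])), (0.28, array([60.1, -5.8,  6. ]))]
wrist opener_ring [(0.84, array([59.2, -4.4,  3.9]))]
wrist opener_tail [(0.84, array([127. ,  -8.7,   7.2]))]
wrist pick_tip [(0.6, array([56.6, -3.9,  3.1]))]
```

Run:
```python
from h import *
for t in ([-.02,-.002,.0055],[-.108,.01,.0055]):
    p,r=tool(t); ctrl.move_l(p,r,vel=.06)
    s=status.read_state(); print(t,round(s['t'],2),np.round(s['wrist_force'],2))
for c in("top","side","wrist"):
    im=grab_frame(c); cv2.imwrite(f"pics/{c}8.png",im[:,:,::-1])
    for l in ["opener_ring","opener_tail","pick_tip","glass0"]:
        print(c,l,[(round(d['conf'],2),np.round(togap(d['point'])*1000,1)) for d in spotter.pinpoint(c,l)][:2])
```

```text
[-0.02, -0.002, 0.0055] 18.43 [-0.09  0.28 -0.4 ]
[-0.108, 0.01, 0.0055] 20.06 [-0.06 -0.7  -2.14]
top opener_ring [(0.5, array([-96.3,   7.5,   5.4]))]
top opener_tail [(0.8, array([-30. ,   3.7,   7.7]))]
top pick_tip [(0.52, array([-105.3,   10.6,    3.4]))]
top glass0 [(0.9, array([-190.3,  -68.7,    0.8])), (0.88, array([-516.4,  133.9,   13.5]))]
side opener_ring [(0.6, array([-99.6,   8.3,   3.7]))]
side opener_tail [(0.73, array([-29.3,  -0.4,   6.6])), (0.52, array([ 27.9,   0.7, 155.2]))]
side pick_tip [(0.68, array([-102. ,    9.3,    7.7]))]
side glass0 [(0.88, array([-191.3,  -68.1,   -0.5])), (0.72, array([-516.9,  132. ,   12.4]))]
wrist opener_ring [(0.63, array([-99. ,   9.3,   1.9]))]
wrist opener_tail [(0.67, array([-32.9,   3. ,   5.6]))]
wrist pick_tip []
wrist glass0 [(0.88, array([-195. ,  -64.2,    1.6]))]
```

View pics/side8.png

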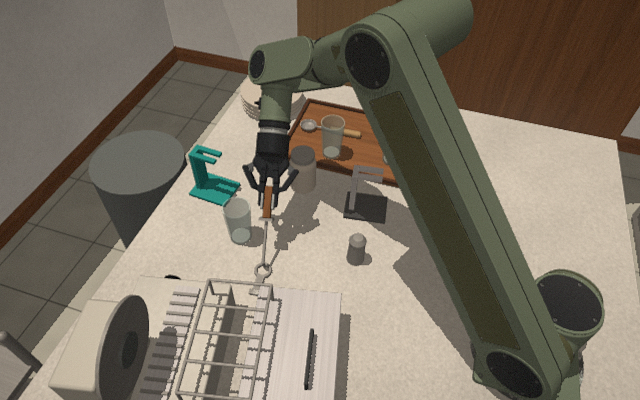

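View pics/wrist8.png

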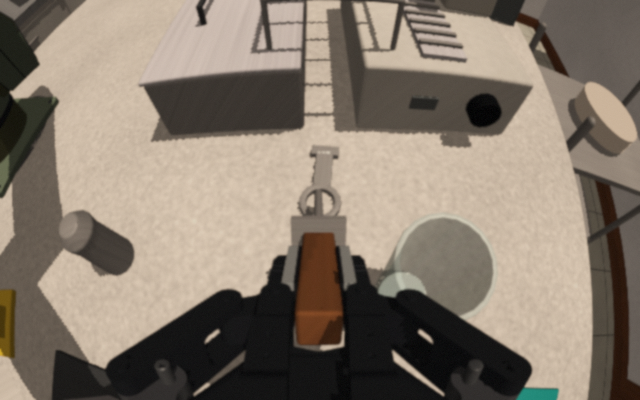

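Run:
```python
from h import *
for t,v in (([-.101,.01,.006],.04),([-.101,.01,.04],.08),([-.101,.01,.15],.2)):
    p,r=tool(t); ctrl.move_l(p,r,vel=v)
    s=status.read_state(); print(t,round(s['t'],2),np.round(s['wrist_force'],2))
q=np.load('rest_tcp.npy'); x=np.array([np.cos(q[5]),np.sin(q[5]),0])
ctrl.reach(q[:3]-.085*x+[0,0,.13],q[3:])
for c in("top","side"):
    im=grab_frame(c); cv2.imwrite(f"pics/{c}9.png",im[:,:,::-1])
    for l in ["opener_ring","opener_tail"]:
        print(c,l,[(round(d['conf'],2),np.round(togap(d['point'])*1000,1)) for d in spotter.pinpoint(c,l)][:2])
ctrl.move_l(q[:3]-.085*x+[0,0,.012],vel=.2)
s=status.read_state();print(s['t'],s['wrist_force'],s['tcp_pos'],s['tcp_rot'],s['grip_width'])
for c in("side","wrist","top"):
    im=grab_frame(c); cv2.imwrite(f"pics/{c}10.png",im[:,:,::-1])
    for l in ["pick_grip","pick_tip","rest_fork"]:
        print(c,l,[(round(d['conf'],2),np.round(d['point'],4)) for d in spotter.pinpoint(c,l)][:3])
print(q[:3]-.085*x+[0,0,.014])
im=cv2.imread('pics/side10.png'); cv2.imwrite("pics/side10c.png",cv2.resize(im[100:300,250:500],None,fx=3,fy=3))
```

```text
[-0.101, 0.01, 0.006] 21.13 [ 0.08  0.77 -1.25]
[-0.101, 0.01, 0.04] 21.71 [ 0.28  0.55 -1.53]
[-0.101, 0.01, 0.15] 22.41 [-0.57  0.13 -1.17]
top opener_ring [(0.65, array([-97.4,   7.8,   2.5]))]
top opener_tail [(0.79, array([-28.3,   4.4,   6.3]))]
side opener_ring [(0.76, array([-99.5,   7. ,   2.8])), (0.73, array([-513.9,  313.4,   13.2]))]
side opener_tail [(0.85, array([-33.5,   3.7,   6.8]))]
24.7417 [ 1.04689658 -1.22167804 -1.42567125] [ 0.33665661 -0.29065719  0.1909673 ] [ 3.14028150e+00 -1.29689017e-03  1.22296871e-01] 0.01762267261231252
side pick_grip [(0.6, array([ 0.3382, -0.2907,  0.1946]))]
side pick_tip [(0.76, array([ 0.3109, -0.2864,  0.0358]))]
side rest_fork [(0.98, array([ 0.8303, -0.2068,  0.1371])), (0.93, array([ 0.2128, -0.2717,  0.1361])), (0.79, array([ 0.4218, -0.2807,  0.1349]))]
wrist pick_grip [(0.82, array([ 0.3383, -0.2908,  0.1893]))]
wrist pick_tip []
wrist rest_fork [(0.83, array([ 0.4186, -0.2812,  0.1381])), (0.42, array([ 0.3358, -0.2923,  0.1877]))]
top pick_grip []
top pick_tip [(0.5, array([ 0.3138, -0.2905,  0.0351]))]
top rest_fork [(0.94, array([ 0.207 , -0.2747,  0.1381])), (0.87, array([ 0.8258, -0.2081,  0.1337])), (0.69, array([ 0.4241, -0.283 ,  0.1345]))]
[ 0.33599161 -0.29012225  0.19213579]
```

View pics/side10c.png

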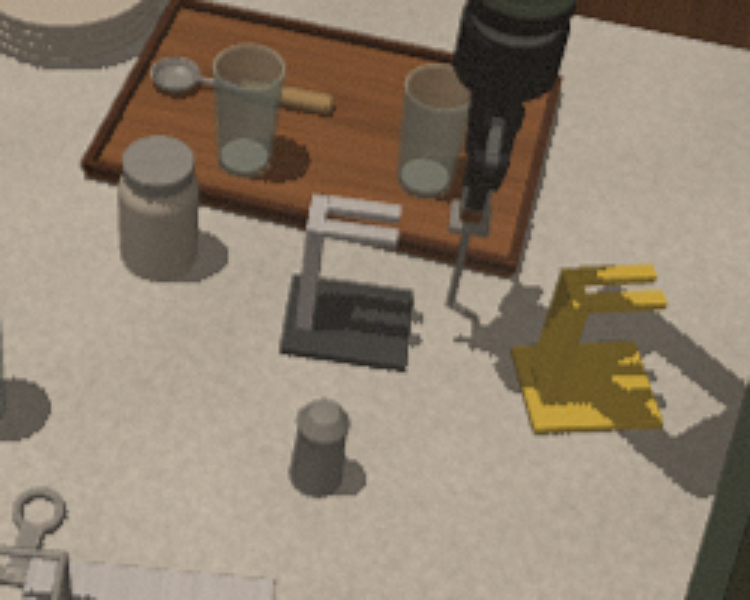

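View pics/wrist10.png

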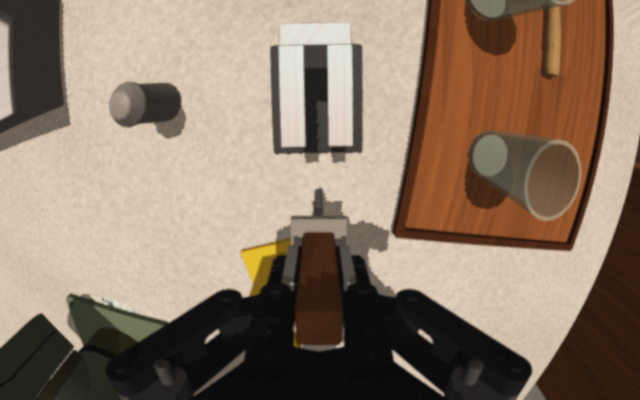

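Same picture as after removal: pick upright in the hand, hook to the robot, slot in line at u≈316. I'll slide it in and lower it.

Run:
```python
from h import *
q=np.load('rest_tcp.npy')
ctrl.move_l(q[:3]+[0,0,.011],q[3:],vel=.1)
s=status.read_state();print(s['t'],s['wrist_force'],s['tcp_pos']-q[:3])
for dz in (.004,.002,.001,0.0003):
    ctrl.move_l(q[:3]+[0,0,dz],q[3:],vel=.04)
    s=status.read_state();print(dz,np.round(s['wrist_force'],2))
    if s['wrist_force'][2]>2: break
for c in("side","wrist"):
    im=grab_frame(c); cv2.imwrite(f"pics/{c}11.png",im[:,:,::-1])
    for l in ["pick_grip","pick_tip","rest_fork"]:
        print(c,l,[(round(d['conf'],2),np.round(d['point'],4)) for d in spotter.pinpoint(c,l)][:3])
im=cv2.imread('pics/side11.png'); cv2.imwrite("pics/side11c.png",cv2.resize(im[100:300,250:500],None,fx=3,fy=3))
```

```text
26.3417 [ 0.66733824  0.8811854  -1.503721  ] [-0.00050307  0.00010156  0.01088483]
0.004 [-0.35 -0.6  -1.41]
0.002 [-0.1   0.33 -1.3 ]
0.001 [ 0.2  -1.04 -0.93]
0.0003 [-0.12  0.15 -1.79]
side pick_grip [(0.5, array([ 0.422 , -0.2832,  0.1821])), (0.38, array([ 0.6077, -0.0101,  0.0049]))]
side pick_tip [(0.57, array([ 0.3969, -0.2768,  0.0183]))]
side rest_fork [(0.89, array([ 0.2126, -0.2686,  0.1352])), (0.87, array([ 0.829 , -0.2067,  0.1364])), (0.56, array([ 0.4213, -0.276 ,  0.1355]))]
wrist pick_grip [(0.98, array([ 0.4194, -0.2818,  0.1773]))]
wrist pick_tip []
wrist rest_fork []
```

View pics/side11c.png

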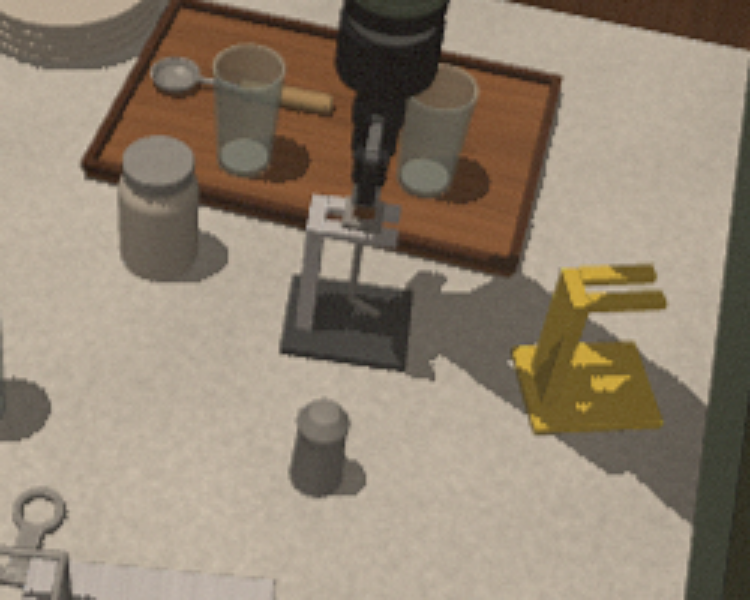

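View pics/wrist11.png

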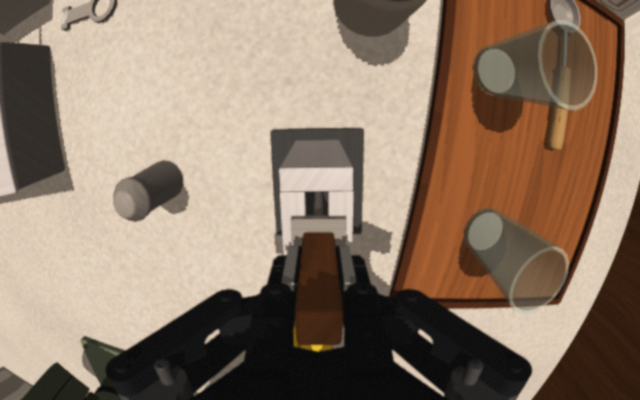

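Run:
```python
from h import *
q=np.load('rest_tcp.npy')
for dz in (-.0005,-.001,-.0015,-.002,-.0025,-.003):
    ctrl.move_l(q[:3]+[0,0,dz],q[3:],vel=.03); ctrl.sleep(.1)
    s=status.read_state();print(dz,np.round(s['wrist_force'],2),s['tcp_pos'][2]-q[2])
    if s['wrist_force'][2]>2: break
ctrl.gripper_open(); ctrl.sleep(.3)
ctrl.move_l(q[:3]+[0,0,.13],q[3:],vel=.15)
ctrl.sleep(.5)
s=status.read_state();print(s['t'],s['wrist_force'],s['tcp_pos'])
for c in("side","top","wrist"):
    im=grab_frame(c); cv2.imwrite(f"pics/{c}12.png",im[:,:,::-1])
    for l in ["pick_grip","pick_tip","rest_fork","opener_ring","opener_tail","jar","glass0","shaker","spoon"]:
        print(c,l,[(round(d['conf'],2),np.round(d['point'],4)) for d in spotter.pinpoint(c,l)][:3])
im=cv2.imread('pics/side12.png'); cv2.imwrite("pics/side12c.png",cv2.resize(im[100:300,220:470],None,fx=3,fy=3))
```

```text
-0.0005 [-1.17  1.33  4.04] -2.2608389531580952e-05
30.65 [ 0.49664591 -0.45241999  1.2863334 ] [ 0.4203495  -0.27975657  0.30802742]
side pick_grip [(0.84, array([ 0.4223, -0.2813,  0.1805]))]
side pick_tip [(0.64, array([ 0.3943, -0.2794,  0.0212]))]
side rest_fork [(0.87, array([ 0.829 , -0.2076,  0.1365])), (0.8, array([ 0.2119, -0.2737,  0.1347])), (0.7, array([ 0.42  , -0.2791,  0.137 ]))]
side opener_ring [(0.57, array([ 0.6092, -0.0055,  0.0042])), (0.32, array([ 0.4199, -0.2797,  0.1338])), (0.27, array([ 0.42  , -0.2795,  0.1813]))]
side opener_tail [(0.53, array([0.599 , 0.0579, 0.0067]))]
side jar [(0.86, array([ 0.6078, -0.3076,  0.0022]))]
side glass0 [(0.92, array([ 0.3904, -0.4746,  0.0132])), (0.89, array([ 0.5656, -0.4447,  0.0117])), (0.68, array([ 0.7015, -0.0868,  0.0016]))]
side shaker [(0.89, array([ 4.059e-01, -1.168e-01,  4.000e-04]))]
side spoon [(0.66, array([ 0.5946, -0.5322,  0.0126]))]
top pick_grip [(0.57, array([ 0.4268, -0.2797,  0.1822]))]
top pick_tip [(0.7, array([ 0.6044, -0.0073,  0.0056]))]
top rest_fork [(0.79, array([ 0.8282, -0.2102,  0.1331]
[... 400 characters left out ...]
 -0.004 ]))]
top shaker [(0.61, array([ 0.4051, -0.1119, -0.0062]))]
top spoon [(0.96, array([ 0.5972, -0.5405,  0.0102]))]
wrist pick_grip [(0.62, array([ 0.419 , -0.2839,  0.1759]))]
wrist pick_tip [(0.21, array([0.5982, 0.0579, 0.0088]))]
wrist rest_fork [(0.7, array([ 0.2098, -0.2715,  0.1344]))]
wrist opener_ring [(0.64, array([ 0.6064, -0.0088,  0.0033]))]
wrist opener_tail [(0.95, array([0.5962, 0.0592, 0.0037])), (0.73, array([ 0.3918, -0.4719,  0.0153]))]
wrist jar [(0.86, array([ 0.6065, -0.3048, -0.0019])), (0.44, array([ 0.5663, -0.4475,  0.0101]))]
wrist glass0 [(0.71, array([ 0.3932, -0.4744,  0.0167])), (0.63, array([ 0.5674, -0.4461,  0.0104]))]
wrist shaker []
wrist spoon []
```

View pics/side12c.png

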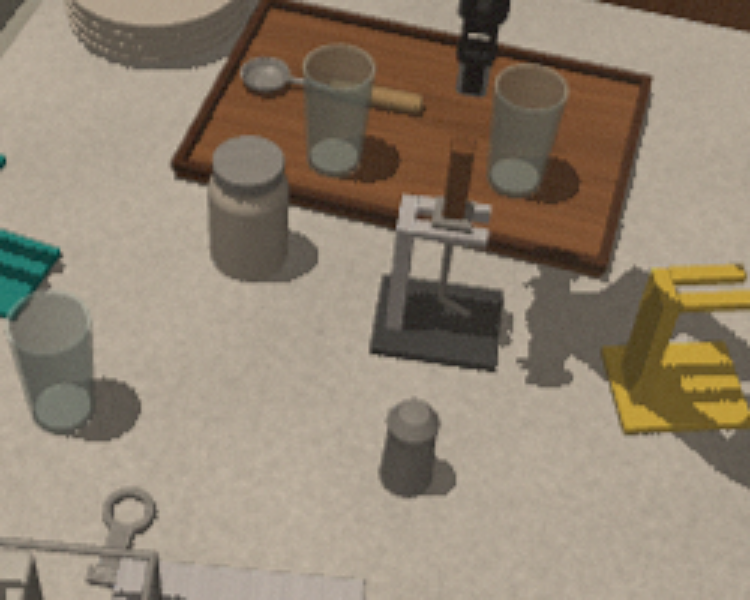

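View pics/wrist12.png

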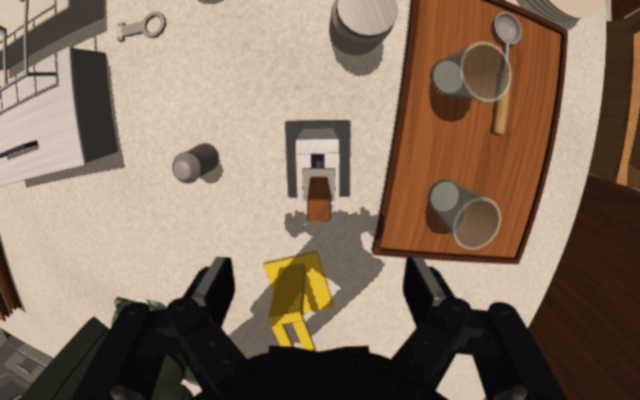

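The pick hangs as before, the opener lies flat about 30 mm in front of the mouth, and the bystanders haven't moved. Handing in.

Run:
```python
from h import *
ctrl.sign_off(); print('done')
```

```text
the job is handed in; nothing more can be done
done
```

The opener is out of the gap and the pick is back in its fork. I handed the job in at about 32 s of the 59 s allowed; the hand-in gives no verdict.

**What I did:** I took the pick from the grey fork and leaned it back 45° with the hook facing out of the gap. I passed it under the first rack wire, lowered the tip into the opener's ring and dragged the opener straight out. Then I hung the pick back, let go and raised the gripper clear.

**Last checks:**
- **Opener:** It lies flat. The ring is about 98 mm in front of the mouth and the tail about 30 mm, measured with the side and top cameras, which agreed within about 5 mm. The gripper came no closer to it than the length of the pick.
- **Pick:** It hangs upright with the hook towards the robot. The side camera puts its grip about 44 mm above the fork point and within 3 mm of it sideways. The top camera put the grip about 6 mm further along the slot than the fork point, still within the limit.
- **Bystanders:** The jar, glass 0, shaker and spoon all measure within about 6 mm of where they started. The two tray glasses were found in the same places.
- **Wrist force:** It stayed within about 4 N every time I read it.

No check failed. The only disagreements were weak false detections, such as the fork look-alikes, which I ignored.

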